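# Clamp an in-line gas filter in the leak-test jig and hold the cam lever at full lift

## Robot

A 7-joint arm with a two-finger parallel gripper is mounted at the origin on the work surface. World frame = base frame: x ahead of the robot, y to its left, z up, the work surface at z = 0. Lengths are in m, angles in rad, forces in N, time in s.
With the tool pointing down it reaches from about 0.4 to 0.85 m from the base axis. Payload 4.5 kg.
Tool frame: the origin (TCP) lies between the finger pads; the fingertips stand 19 mm ahead of it and the grasp point (between the pads) is the TCP; x points along the fingers, y is the direction in which the jaws open and shut, and the axes are right-handed (so a half turn about x gives the same grasp; the last joint's range is limited). The gripper opens to 88 mm and grips with 3 to 60 N. Pads are 18 mm wide; open, the fingers measure 123 mm over their backs; the gripper's body (75 mm by 187 mm) begins 45 mm behind the grasp point.
Start: joints at [-1.146, 0.689, -0.195, 1.565, 0.157, 0.902, -0.215], TCP at [0.238, 0.578, 0.258] pointing down, gripper open.
Joint ranges: [-3.01, 3.01], [-0.46, 2.08], [-1.47, 1.51], [0.13, 2.56], [-1, 4.14], [0.04, 2.09], [-2.66, 2.66]. Speed limits (rad/s): [2.57, 2.57, 3.14, 3.14, 3.14, 3.14, 3.14].

## Interface

Orientations are given as a 3x3 rotation matrix whose columns are the frame's x, y, z axes.
In Python, from workcell import get_obs, viewer, finish_job, spotter gives the robot as it stands.
- The arm moves only by the tool servo_tool, never from a script. Its arguments are lists of equal length, an entry for each row: "linear": the shift along the world's x, y, z in mm, a list of three; "turn": the turn about the world's z in rad. A call has 1 to 20 rows; each row is the pose to reach, as a shift and turn from the pose commanded when the call began; what a row does not reach only later rows make up. A row lasts 1/12 s, in which the tool goes at most 41.7 mm and 7.16 degrees, less where a joint would pass 70% of its speed; a pose out of reach is approached as far as the arm can. A call with a gripper value outside its range is refused whole. "claw" is the opening, from -1 (shut) to 1 (fully open), set as the call begins (left out, the last holds). The fingers move at their own pace and stop on an object; "grip_force" is the grip in N (left out, the last holds). Time passes only in rows, so rows that repeat a pose let the fingers close. It gives the time, the measured TCP pose, the force and the opening at its end, in the units of the state.
- get_obs(): the state, without advancing time (a new reading comes with each control period).
- viewer.get_image(name): name is "scene" or "top" or "wrist"; returns a dict with "image" (384x512x3 uint8, red, green, blue), "mtx" (3x3 intrinsics, pixels), "position" and "attitude" of the camera in the world; the wrist camera has in their place "T_tool_cam" (4x4, takes a point from camera to tool coordinates, whose origin is the TCP and whose axes are the tool frame's). Camera axes: x right, y down, z forward; pixel columns grow to the right and rows downward; lengths in m; the calibration is good to about 2 mm. A picture is of the moment at which its call begins: read the wrist's pose just before it. There is no depth.
- finish_job(): hands the job in, once; it reports no verdict.
Trained networks look in the newest picture that a camera, given by its name, has taken for a name from the list of things; names that differ only in an ending like _2 or _b are one class to them, and where a whole thing is asked for, a point or a joint stands for the part that bears it (a point fixed in the world has none). Each returns a list of dicts, best first, with "confidence" (0 to 1); they miss things now and then, are a little off and sometimes report something else, mostly with a low value. They report only what shows in the picture. A call takes as long as a camera call. They do not tell look-alikes from the thing itself.
- spotter.look_for(target, camera): "centre" ([x, y, z] in m, in the coordinates of the camera as it stood for that picture, good to about 4 mm: the middle of the surface that is visible of it).
The state is a dict: "clock": time; "joint_positions": joint angles; "qd": joint speeds; "effort": joint torques, N m; "eef_pos": TCP position; "ee_rot": TCP orientation; "force": force on the tool from outside, world axes, zero at the start; "wrist_torque": the same for the moment, N m; "finger_gap": opening from 0.0 (shut) to 1.0 (fully open).
Only numpy, scipy, OpenCV 4.12 (cv2) and the standard library are available. Lean on these libraries where they do the work, as an engineer would, in place of code of your own. Each camera call takes 0.05 s, during which the arm holds its last target.

## Task

Lay the long in-line gas filter in the two V-blocks of the leak-test jig, its thin neck pointing at the port with the gauge, and let go of it; do not drop it. Then take the jig's cam lever by its upright knob and swing it to the cam's highest lift, where the lever lies straight in line with the filter and the filter is squeezed tight between the two rubber seals. The lever springs back by itself, so finish while still holding the knob there with the gripper for the leak test, and leave the other things on the bench where they are.

Things in the scene. Friction and masses are not known exactly. Their poses are not given: they have to be found in the camera images.
- filter: the long in-line gas filter, stainless steel, 134 mm, 0.22 kg, lying with its axis 15 mm above the bench. Origin on the axis at mid-barrel; x axis towards the thin neck. Barrel 26 mm in diameter from x = -45 to +45 mm (grip here); round ridged cap, diameter 30, from -65 to -45; hexagon 30 across flats from +45 to +57; thin neck, diameter 16, from +57 to +69.
- filter_neck (a point): centre of the end face of the filter's thin neck
- test_jig: the leak-test jig, screwed to the bench: aluminium base plate 96 x 325 mm, top 12 mm above the bench; origin on the bench under the cradle. Its y axis runs along the seated filter, from the cam lever (-y) to the port with the round gauge (+y); z up. Two V-blocks with 90 degree grooves, y = -31 to -21 and 26 to 36 mm, up to 49 mm high: fingers fit between them.
- cradle (a point): the filter's origin belongs here when it is laid in, its x axis along +y of the jig: 48 mm above the bench, at x = y = 0 of the jig. The rubber faces at the ends (24 mm in diameter) then leave 6.5 mm of room at the cap and at the neck. Port block and gauge stand at y = 93 to 131 mm, up to 88 mm high. In clamping, the plunger pushes the filter about 12 mm towards +y.
- seal_port: the sprung rubber face at the gauge end that the filter's neck is pressed against (spring 1.5 N/mm, about 12 N when the lever is at the highest lift); origin as that of the jig, and moves with the face
- cam_lever (a joint): angle of the cam lever in rad: 0 at rest on its stop, growing clockwise seen from above. The eccentric pushes the plunger by up to 18.8 mm. Highest lift at 1.745: the bar then points straight away from the cradle, along -y of the jig, over a brass rib; past it the plunger backs off, to a stop at 2.4. A spring returns it to 0 if let go (2.5 N at the knob at rest, 4.5 N at highest lift).
- cam_pivot (a point): point on the lever's vertical pivot axis, 90 mm above the bench, 154 mm from the cradle towards -y of the jig
- lever_knob: the upright black round knob at the end of the lever bar, free to spin on its pin: 21 mm in diameter, 42 mm high, 105 mm from the pivot axis. Origin at the centre of its foot, 66 mm above the bench, top at 108 mm; the bar under it (16 mm wide, 24 mm round end) has its top at 64 mm
- knob_grip (a point): point on the knob's axis to grip it, 90 mm above the bench
- vial_a: bystander: small glass vial with black cap, 23 mm in diameter, 46 mm high; origin at the centre of its underside
- vial_b: bystander: a second such vial; origin at the centre of its underside
- dropper: bystander: brown dropper bottle, 34 mm in diameter, 99 mm high; origin at the centre of its underside
- short_union: bystander: short hexagonal steel pipe union, 50 mm long, 24 mm high; origin at the centre of its underside
- petri_dishes: bystander: stack of three petri dishes, 92 mm in diameter, 45 mm high; origin at the centre of its underside
- reagent_bottle: bystander: white reagent bottle, 70 mm in diameter, 165 mm high; origin at the centre of its underside
- tube_rack: bystander: white rack of tubes, 85 x 170 mm, 81 mm high; origin at the centre of its underside
- centering_ring: bystander: flat aluminium ring, 48 mm in diameter, 9 mm high; origin at the centre of its underside
There are look-alikes about, which are no part of the job. Leave any pink or red look-alike of the filter alone.

How it is judged:
By the outcome, as a careful person would: the job done as asked, in the order asked, and still so for the second after the job is handed in, while the arm keeps its last pose, push and grip.
It also fails if it takes over 51 s, if anything falls off the work surface, if the arm or the gripper's body presses on something with over 40 N, if the wrist force passes 120 N, or if a joint passes its speed limit or range.

## Working session

There is one attempt and no reset: what is moved stays moved. The work goes in short steps, Python scripts to look and compute and a tool call to move; the robot and the scene stay as the last step left them, time stands still between calls to the robot, and variables do not carry over. Pictures are saved under pics/ and viewed, and the job is handed in when it is done.

Besides the shell and the picture viewer there is one more tool, called after "Call:" by a JSON object that holds its "api" and its "payload", one argument or row to a line. servo_tool: Moves the arm, as the interface text tells. Its arguments: {"type":"object","properties":{"linear":{"type":"array","items":{"type":"array","items":{"type":"number"}}},"turn":{"type":"array","items":{"type":"number"}},"claw":{"type":"number"},"grip_force":{"type":"number"}},"required":["linear","turn"]}

```bash
mkdir -p pics; ls; cat > h.py <<'E'
import numpy as np, cv2
from workcell import get_obs, viewer, finish_job, spotter
def shot(name, fn):
    d=viewer.get_image(name); cv2.imwrite('pics/'+fn, cv2.cvtColor(d['image'],cv2.COLOR_RGB2BGR)); return d
def camT(d,obs=None):
    T=np.eye(4)
    if 'T_tool_cam' in d:
        W=np.eye(4); W[:3,:3]=np.array(obs['ee_rot']); W[:3,3]=obs['eef_pos']; return W@np.array(d['T_tool_cam'])
    A=np.array(d['attitude']); T[:3,:3]=A; T[:3,3]=d['position']; return T
def proj(p,d,T):
    q=np.linalg.inv(T)@np.append(p,1); u=np.array(d['mtx'])@(q[:3]/q[2]); return u[:2]
def pix2plane(uv,z,d,T):
    r=T[:3,:3]@np.linalg.inv(np.array(d['mtx']))@np.array([uv[0],uv[1],1.]); c=T[:3,3]; return c+r*(z-c[2])/r[2]
E
python3 - <<'E'
from h import *
np.set_printoptions(precision=4,suppress=True)
o=get_obs(); print(o)
for n in ['scene','top']:
    d=shot(n,n+'0.png'); T=camT(d); print(n,d['position'],d['attitude'],d['mtx'])
    for t in ['filter','test_jig','cam_lever','lever_knob','seal_port','vial_a','dropper','short_union','petri_dishes','reagent_bottle','tube_rack','centering_ring']:
        for r in spotter.look_for(t,n):
            w=T@np.append(r['centre'],1); print(t,round(r['confidence'],2),w[:3],proj(w[:3],d,T))
E
```

```text
pics
{'clock': 0.0, 'joint_positions': array([-1.1462,  0.69  , -0.1945,  1.5663,  0.1573,  0.9025, -0.2151]), 'qd': array([-0.0017,  0.0006, -0.0002,  0.0006,  0.0004,  0.0002,  0.0003]), 'effort': array([  0.0009, -52.7557,  -1.2672, -15.3439,  -0.0528,   0.0064,
         0.0002]), 'eef_pos': array([0.2379, 0.5773, 0.2569]), 'ee_rot': array([[-0.0006,  0.3808,  0.9247],
       [-0.0018,  0.9247, -0.3808],
       [-1.    , -0.0019,  0.0001]]), 'force': array([-0.0821,  0.0441,  0.6832]), 'wrist_torque': array([0.0045, 0.048 , 0.0079]), 'finger_gap': 0.9986038261517305}
scene [0.8957 0.5526 1.2028] [[-0.834   0.4768 -0.2778]
 [ 0.5518  0.7168 -0.4264]
 [-0.0042 -0.5088 -0.8609]] [[455.2111   0.     254.0637]
 [  0.     455.2111 187.9273]
 [  0.       0.       1.    ]]
filter 0.97 [0.5142 0.3029 0.0298] [323.0791 275.826 ]
filter 0.73 [0.5172 0.4523 0.0259] [358.0448 323.7849]
filter 0.63 [0.3341 0.3352 0.0253] [381.4709 251.2162]
test_jig 0.66 [0.5221 0.0134 0.013 ] [260.4667 201.6047]
test_jig 0.49 [ 0.6649 -0.3991  0.0518] [151.9085 123.5427]
cam_lever 0.94 [ 0.5168 -0.098   0.0608
[... 1198 characters left out ...]
569] [367.279  163.1454]
cam_lever 0.6 [ 0.5127 -0.1068  0.0663] [280.1555 203.9881]
vial_a 0.52 [0.7258 0.2483 0.048 ] [178.2655 146.5344]
short_union 0.6 [0.7086 0.3974 0.0243] [138.1718 153.5627]
petri_dishes 0.55 [ 0.3269 -0.286   0.0449] [333.3401 257.5426]
reagent_bottle 0.87 [ 0.4008 -0.4971  0.1127] [400.7663 234.3832]
tube_rack 0.65 [ 0.655  -0.4167  0.0542] [367.111  162.4528]
tube_rack 0.43 [ 0.5118 -0.1088  0.0675] [280.7607 204.2001]
tube_rack 0.24 [0.352  0.0951 0.0142] [223.0501 251.9579]
centering_ring 0.62 [ 0.3298 -0.2847  0.047 ] [333.03   256.7183]
centering_ring 0.61 [0.3535 0.095  0.0132] [223.1068 251.5428]
centering_ring 0.33 [0.508  0.2918 0.028 ] [166.6518 208.4455]
```

```bash
python3 - <<'E'
import cv2,numpy as np
a=cv2.imread('pics/scene0.png'); 
cv2.imwrite('pics/scene0b.png',cv2.resize(a[100:384,130:450],None,fx=2.1,fy=2.1,interpolation=cv2.INTER_CUBIC)[:600])
b=cv2.imread('pics/top0.png'); cv2.imwrite('pics/top0b.png',cv2.resize(b[130:300,90:350],None,fx=3,fy=3,interpolation=cv2.INTER_CUBIC))
E
```

```text
(no output)
```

View pics/scene0b.png

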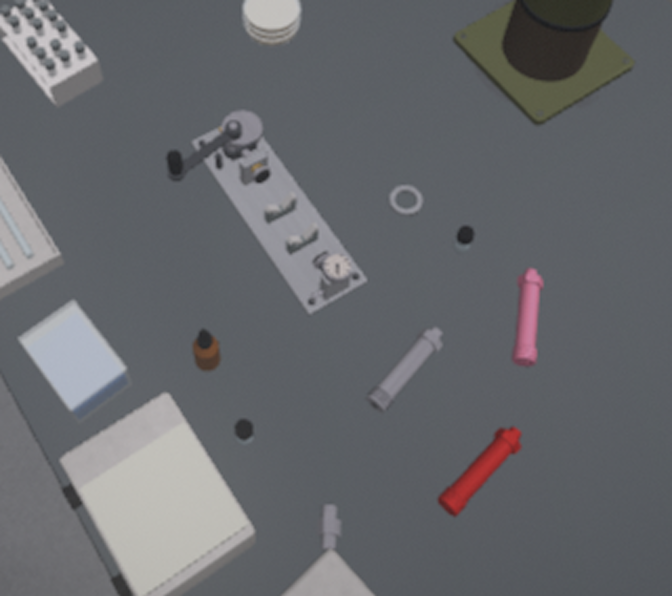

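View pics/top0b.png

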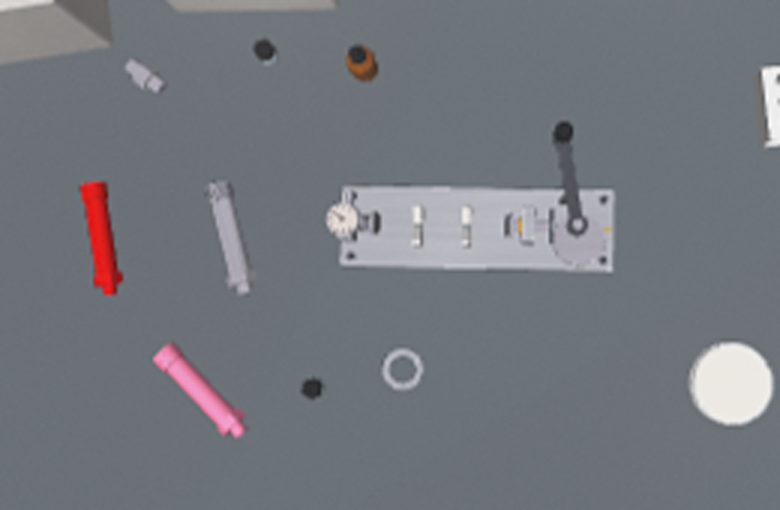

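The steel filter is at top-image pixel (166,208). Its ridged cap is at about (162,192) and its thin neck at about (171,227), pointing to -x. The look-alikes are the red filter (122,208), the pink one (155,260) and the short union (138,153). I choose the steel one and will check it with the wrist camera.

```bash
python3 - <<'E'
from h import *
d=viewer.get_image('top');T=camT(d)
a=pix2plane((162.3,191.7),.015,d,T);b=pix2plane((171,227),.012,d,T);print(a,b,np.degrees(np.arctan2(*(b-a)[1::-1])),np.linalg.norm(b-a))
d=shot('wrist','w0.png');print(d['T_tool_cam'],d['mtx'])
# edges of jig base
for c in [(342,187),(614,191),(612,270),(340,265)]:
    print(pix2plane((90+c[0]/3,130+c[1]/3),.012,d:=viewer.get_image('top'),T))
E
```

```text
[0.56967831 0.31113114 0.015     ] [0.44304172 0.27944372 0.012     ] -165.95171922070088 0.13057533755707304
[[-3.15363139e-04 -2.98284582e-01  9.54476929e-01 -1.26533766e-01]
 [ 9.99999940e-01 -2.30537225e-04  2.58358701e-04 -5.60764350e-04]
 [ 1.42978046e-04  9.54476954e-01  2.98284637e-01 -7.62114292e-02]
 [ 0.00000000e+00  0.00000000e+00  0.00000000e+00  1.00000000e+00]] [[292.62991678   0.         255.49935328]
 [  0.         292.62991678 192.94654886]
 [  0.           0.           1.        ]]
[0.56510737 0.1621765  0.012     ]
[ 0.55443064 -0.16317621  0.012     ]
[ 0.46001204 -0.15798589  0.012     ]
[0.47175987 0.16464135 0.012     ]
```

Call:
{"api": "servo_tool", "payload": {
  "linear": [
    [27,-28,0],
    [54,-56,0],
    [81,-84,0],
    [108,-112,0],
    [135,-140,0],
    [162,-168,0],
    [190,-196,0],
    [217,-224,0],
    [240,-252,0],
    [240,-280,0],
    [240,-280,0],
    [240,-280,0]
  ],
  "turn": [0.06,0.12,0.18,0.24,0.3,0.36,0.42,0.48,0.54,0.6,0.63,0.63],
  "claw": 1
}}

```text
clock: 2.6
eef_pos: [0.4788, 0.2958, 0.2576]
ee_rot: [[-0.0, -0.234, 0.972], [-0.001, 0.972, 0.234], [-1.0, -0.001, -0.0]]
force: [0.7, 0.5, -0.3]
finger_gap: 0.998
```

```bash
python3 - <<'E'
from h import *
np.set_printoptions(precision=4,suppress=True)
o=get_obs(); d=shot('wrist','w1.png');T=camT(d,o)
for t in ['filter','test_jig']:
  for r in spotter.look_for(t,'wrist'):
    w=T@np.append(r['centre'],1); print(t,round(r['confidence'],2),w[:3],proj(w[:3],d,T))
a=cv2.imread('pics/w1.png');cv2.imwrite('pics/w1b.png',cv2.resize(a,None,fx=1.5,fy=1.5))
E
```

```text
filter 0.88 [0.3326 0.3286 0.0265] [316.2458  46.9024]
filter 0.86 [0.503  0.2966 0.0187] [252.641  182.8266]
filter 0.59 [0.4896 0.4394 0.0238] [362.0012 199.0302]
test_jig 0.58 [0.5097 0.0813 0.012 ] [ 86.7772 148.2108]
```

View pics/w1b.png

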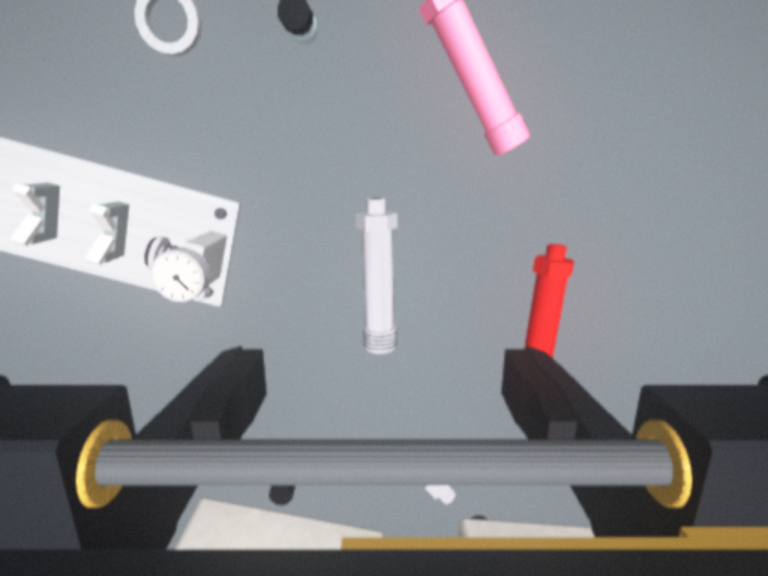

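The wrist view confirms the steel filter: neck at about (251,132), hexagon below it, ridged cap at about (253,235) in original pixels. Next I'll measure its axis precisely, along with the V-blocks.

```bash
python3 - <<'E'
from h import *
np.set_printoptions(precision=4,suppress=True)
o=get_obs(); d=viewer.get_image('wrist');T=camT(d,o)
g=cv2.cvtColor(d['image'],cv2.COLOR_RGB2GRAY)
roi=np.zeros_like(g);roi[125:240,225:280]=1
m=((g>165)&(roi>0)).astype(np.uint8)
ys,xs=np.nonzero(m)
for y in range(128,240,6):
    s=xs[ys==y]
    if len(s): print(y,s.min(),s.max(),(s.min()+s.max())/2)
bar=[(y,(xs[ys==y].min()+xs[ys==y].max())/2) for y in range(155,215)]
k,c=np.polyfit(*zip(*bar),1)
print('y range',ys.min(),ys.max())
# barrel centreline as on z=0.015
p=pix2plane((k*155+c,155),.015,d,T);q=pix2plane((k*215+c,215),.015,d,T)
v=(p-q);v/=np.linalg.norm(v);print('dir',np.degrees(np.arctan2(v[1],v[0])))
n=pix2plane((k*ys.min()+c,ys.min()-.5),.018,d,T)
print('neck',n,'centre from neck',n-.069*v)
def mdl(x): 
    return proj(np.append((n-.069*v+x*v)[:2],.015),d,T)
for x in (-.065,-.045,.045,.057,.069): print(x,mdl(x))
a=cv2.cvtColor(d['image'],cv2.COLOR_RGB2BGR)[110:250,190:320];cv2.imwrite('pics/w2.png',cv2.resize(a,None,fx=4,fy=4,interpolation=cv2.INTER_CUBIC))
b=cv2.cvtColor(d['image'],cv2.COLOR_RGB2BGR)[80:220,0:180];cv2.imwrite('pics/w2j.png',cv2.resize(b,None,fx=4,fy=4,interpolation=cv2.INTER_CUBIC))
E
```

```text
134 241 253 247.0
140 240 253 246.5
146 234 261 247.5
152 234 260 247.0
158 239 258 248.5
164 238 258 248.0
170 239 258 248.5
176 239 258 248.5
182 239 257 248.0
188 239 258 248.5
194 239 258 248.5
200 240 258 249.0
206 240 258 249.0
212 240 259 249.5
218 240 259 249.5
224 241 258 249.5
230 241 258 249.5
236 245 254 249.5
y range 131 236
dir -165.55848350868325
neck [0.4386 0.2794 0.018 ] centre from neck [0.5054 0.2966 0.018 ]
-0.065 [249.4379 229.365 ]
-0.045 [249.1759 215.8445]
0.045 [247.8922 149.5951]
0.057 [247.7068 140.0269]
0.069 [247.5177 130.2695]
```

View pics/w2.png

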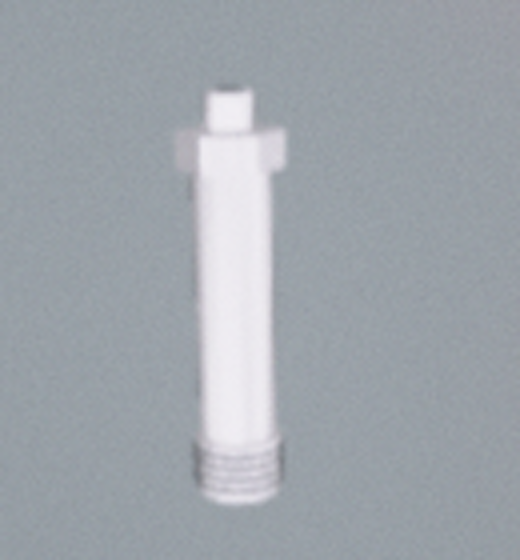

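```bash
python3 - <<'E'
from h import *
np.set_printoptions(precision=4,suppress=True)
o=get_obs(); print(o['eef_pos'],o['ee_rot'][:,1]); d=viewer.get_image('wrist');T=camT(d,o)
v=np.array([np.cos(np.radians(-165.6)),np.sin(np.radians(-165.6)),0])
for x,px,z in ((-.045,(249.3,220),.029),(.045,(248,152),.029),(.057,(247.7,142.3),.029),(.069,(247.5,131.5),.022)):
    p=pix2plane(px,z,d,T); print(x,p,p-x*v)
# corners of V-blocks and base from wrist pic
b=cv2.cvtColor(d['image'],cv2.COLOR_RGB2BGR)[80:220,0:180];cv2.imwrite('pics/w3j.png',cv2.resize(b,None,fx=4,fy=4,interpolation=cv2.INTER_CUBIC))
E
```

```text
[0.4773 0.2998 0.258 ] [-0.2388  0.9711  0.0014]
-0.045 [0.549  0.3084 0.029 ] [0.5055 0.2972 0.029 ]
0.045 [0.4624 0.286  0.029 ] [0.506  0.2972 0.029 ]
0.057 [0.451 0.283 0.029] [0.5062 0.2971 0.029 ]
0.069 [0.4393 0.2798 0.022 ] [0.5061 0.2969 0.022 ]
```

View pics/w3j.png

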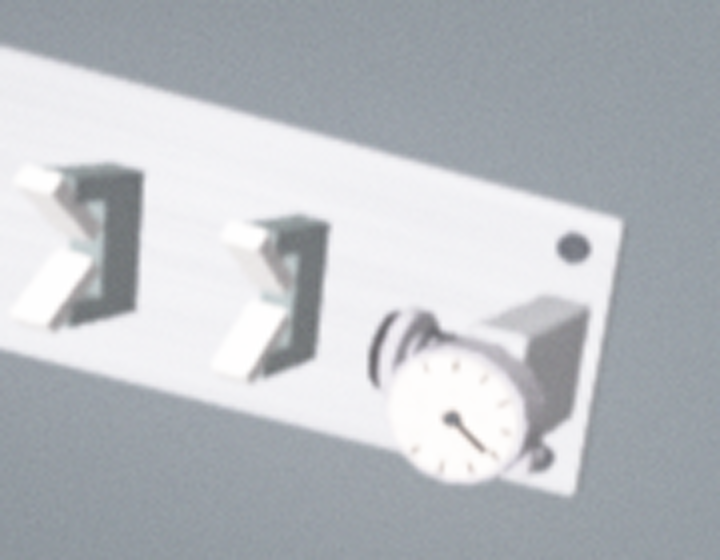

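Call:
{"api": "servo_tool", "payload": {
  "linear": [
    [5,-1,-25],
    [10,-1,-60],
    [20,-2,-95],
    [27,-3,-130],
    [27,-3,-165],
    [27,-3,-195],
    [27,-3,-195],
    [27,-3,-195],
    [27,-3,-195]
  ],
  "turn": [0.01,0.01,0.01,0.01,0.01,0.01,0.01,0.01,0.01]
}}

```text
clock: 3.6
eef_pos: [0.5055, 0.2964, 0.0642]
ee_rot: [[0.002, -0.248, 0.969], [0.002, 0.969, 0.248], [-1.0, 0.001, 0.002]]
force: [0.7, 0.6, 1.0]
finger_gap: 1.0
```

```bash
python3 - <<'E'
from h import *
np.set_printoptions(precision=4,suppress=True)
o=get_obs(); d=shot('wrist','w4.png');o=get_obs();T=camT(d,o);print(o['eef_pos'],o['ee_rot'][:,1],o['force'],o['joint_positions'])
for i in range(2):
  viewer.get_image('wrist');print(get_obs()['eef_pos'])
a=cv2.imread('pics/w4.png');
for x in(-.045,0,.002,.045,.069):
  v=np.array([np.cos(np.radians(-165.6)),np.sin(np.radians(-165.6)),0]);p=proj(np.array([.506,.297,.028])+x*v,d,T);print(x,p);cv2.circle(a,tuple(int(i) for i in p),2,(0,0,255),-1)
cv2.imwrite('pics/w4b.png',cv2.resize(a,None,fx=1.5,fy=1.5))
E
```

```text
[0.506  0.2965 0.0648] [-0.2473  0.9689  0.0017] [-0.9197 -0.0845  0.1964] [-0.4521  0.9276 -0.2729  1.8098  0.497   0.4684  0.7523]
[0.5062 0.2962 0.065 ]
[0.5062 0.296  0.065 ]
-0.045 [257.9391 295.4838]
0 [258.0063 233.0735]
0.002 [258.0095 230.0791]
0.045 [258.0846 160.4078]
0.069 [258.1318 116.5466]
```

View pics/w4b.png

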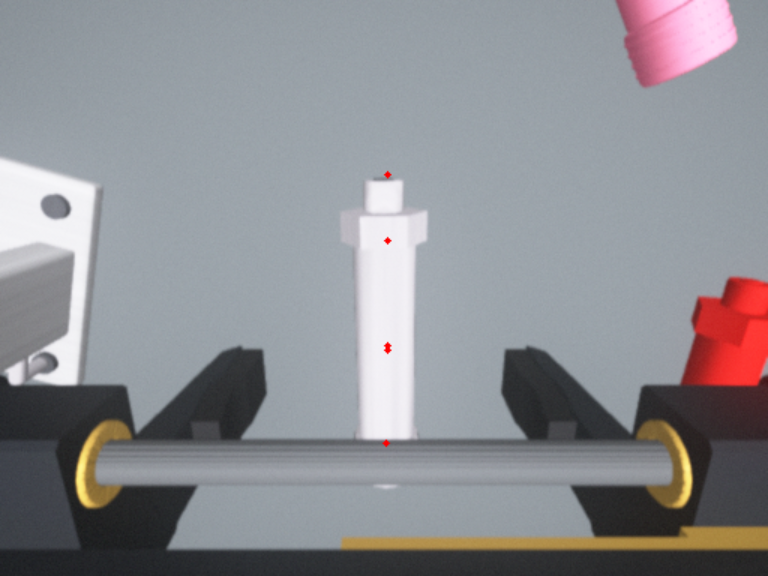

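Aligned: the filter lies between the fingers, with the hex edge at (258,164). Now I descend and grip.

Call:
{"api": "servo_tool", "payload": {
  "linear": [
    [0,0,-20],
    [0,0,-35],
    [0,0,-43],
    [0,0,-43],
    [0,0,-43]
  ],
  "turn": [0,0,0,0,0]
}}

```text
clock: 4.17
eef_pos: [0.5056, 0.2953, 0.0206]
ee_rot: [[0.001, -0.247, 0.969], [0.001, 0.969, 0.247], [-1.0, 0.001, 0.001]]
force: [-0.4, 0.7, 0.2]
finger_gap: 1.001
```

Call:
{"api": "servo_tool", "payload": {
  "linear": [
    [0,0,0],
    [0,0,0],
    [0,0,0],
    [0,0,0],
    [0,0,0],
    [0,0,0],
    [0,0,0],
    [0,0,0],
    [0,0,0],
    [0,0,0]
  ],
  "turn": [0,0,0,0,0,0,0,0,0,0],
  "claw": -1,
  "grip_force": 30
}}

```text
clock: 5.0
eef_pos: [0.5051, 0.2955, 0.0199]
ee_rot: [[0.0, -0.247, 0.969], [0.001, 0.969, 0.247], [-1.0, 0.001, 0.001]]
force: [0.2, 0.7, -0.6]
finger_gap: 0.285
```

Gripped: the opening is about 25 mm. I lift, turn the neck toward +y, and stop beside the jig to measure it with the wrist camera.

Call:
{"api": "servo_tool", "payload": {
  "linear": [
    [0,0,15],
    [0,0,40],
    [0,0,70],
    [0,0,105],
    [-5,-5,140],
    [-10,-20,165],
    [-15,-35,180],
    [-20,-55,180],
    [-30,-75,180],
    [-40,-95,180],
    [-50,-115,180],
    [-60,-135,180],
    [-70,-155,180],
    [-80,-175,180],
    [-85,-190,180],
    [-85,-195,180],
    [-85,-195,180],
    [-85,-195,180],
    [-85,-195,180],
    [-85,-195,180]
  ],
  "turn": [0,0,0,-0.06,-0.18,-0.3,-0.42,-0.54,-0.66,-0.78,-0.9,-1.02,-1.14,-1.26,-1.38,-1.5,-1.62,-1.74,-1.855,-1.855]
}}

```text
clock: 6.67
eef_pos: [0.4198, 0.0999, 0.1996]
ee_rot: [[-0.0, 0.999, -0.038], [-0.0, -0.038, -0.999], [-1.0, -0.0, 0.001]]
force: [-0.0, 0.4, -2.9]
finger_gap: 0.284
```

```bash
python3 - <<'E'
from h import *
np.set_printoptions(precision=4,suppress=True)
viewer.get_image('top');viewer.get_image('top')
o=get_obs(); d=shot('wrist','w5.png');T=camT(d,o);print(o['eef_pos'],o['ee_rot'][:,1],o['force'],o['joint_positions'],o['finger_gap'])
np.save('w5T.npy',T)
a=cv2.imread('pics/w5.png');
cv2.imwrite('pics/w5b.png',cv2.resize(a,None,fx=1.5,fy=1.5,interpolation=cv2.INTER_CUBIC))
E
```

```text
[0.4198 0.0999 0.1996] [ 0.9995 -0.0314 -0.0004] [-0.1592  0.9406 -2.3652] [-0.4098  0.5608  0.1063  2.1967 -0.1482  0.391  -0.2139] 0.2833367885174865
```

View pics/w5b.png

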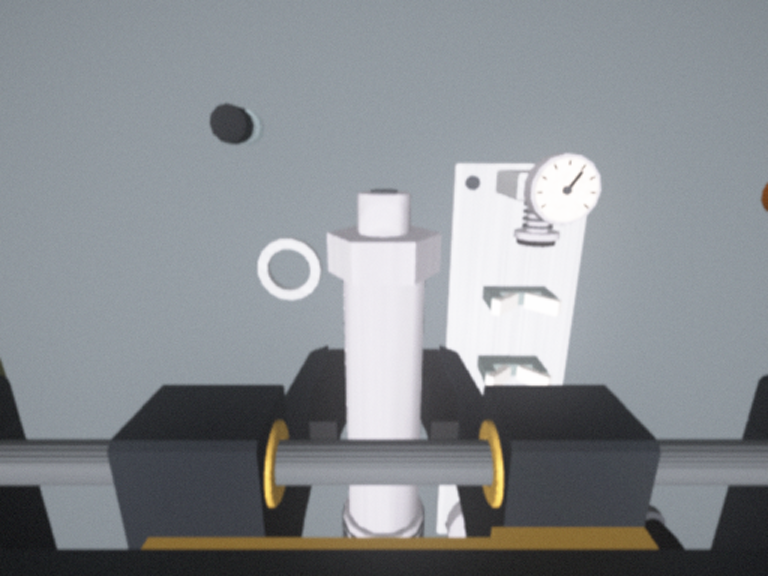

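```bash
python3 - <<'E'
import cv2
a=cv2.imread('pics/w5.png')[95:265,285:405]
cv2.imwrite('pics/w5c.png',cv2.resize(a,None,fx=3.5*1.0,fy=3.5,interpolation=cv2.INTER_CUBIC))
a=cv2.imread('pics/w5.png')[180:260,310:385]
cv2.imwrite('pics/w5d.png',cv2.resize(a,None,fx=7,fy=7,interpolation=cv2.INTER_CUBIC))
E
```

```text
(no output)
```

View pics/w5c.png

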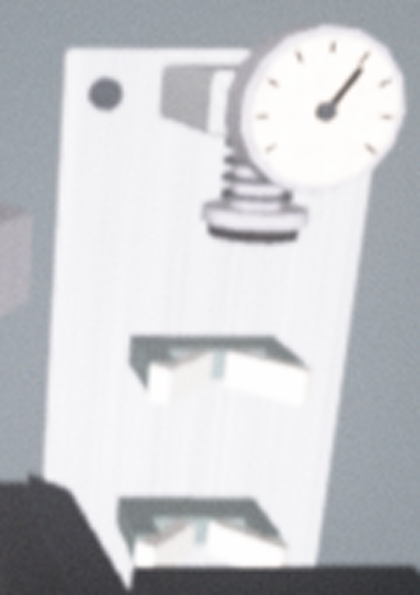

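View pics/w5d.png

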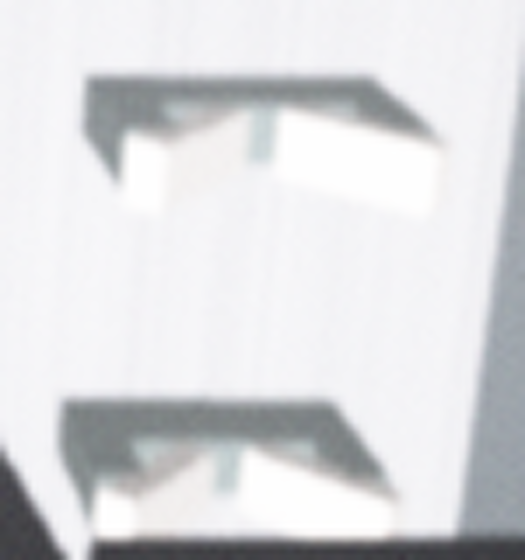

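```bash
python3 - <<'E'
from h import *
np.set_printoptions(precision=4,suppress=True)
d=viewer.get_image('wrist');T=np.load('w5T.npy')
P=lambda u,v,z:pix2plane((u,v),z,d,T)
pts={'b2fl':(322.1,191,.012),'b2fr':(363.6,191,.012),'b2tl':(327.4,199.3,.049),'b2tr':(372.9,200.7,.049),
'b1fl':(318.9,237.4,.012),'b1fr':(357.4,237.4,.012),'b1tl':(323.6,249.6,.049),'b1tr':(366.9,251,.049),'corner':(303.9,108.7,.012),'Ledge':(285+45/3.5,95+460/3.5,.012),'Redge':(285+372/3.5,95+180/3.5,.012),'Redge2':(285+318/3.5,95+560/3.5,.012)}
W={k:P(*p) for k,p in pts.items()}
for k in W: print(k,W[k])
m2=(W['b2fl']+W['b2fr'])/2;m1=(W['b1fl']+W['b1fr'])/2
t2=(W['b2tl']+W['b2tr'])/2;t1=(W['b1tl']+W['b1tr'])/2
for a,b in((m2,m1),(t2,t1)):
    v=(a-b)[:2];L=np.linalg.norm(v);v/=L;print(a,b,'len',L,'ang',np.degrees(np.arctan2(v[1],v[0])),'cradle',b[:2]+21e-3*v)
# top camera
d=shot('top','top1.png');T=camT(d)
import pickle
b=cv2.imread('pics/top0.png')[180:225,195:305]; cv2.imwrite('pics/top0c.png',cv2.resize(b,None,fx=7,fy=7,interpolation=cv2.INTER_CUBIC))
E
```

```text
b2fl [0.4946 0.0781 0.012 ]
b2fr [0.5411 0.0766 0.012 ]
b2tl [0.4918 0.0808 0.049 ]
b2tr [0.5373 0.0779 0.049 ]
b1fl [0.4929 0.0208 0.012 ]
b1fr [0.5383 0.0194 0.012 ]
b1tl [0.4901 0.0248 0.049 ]
b1tr [0.536  0.0217 0.049 ]
corner [0.4726 0.1676 0.012 ]
Ledge [0.4679 0.0357 0.012 ]
Redge [0.5669 0.1258 0.012 ]
Redge2 [ 0.5622 -0.0047  0.012 ]
[0.5179 0.0774 0.012 ] [0.5156 0.0201 0.012 ] len 0.05728505571382943 ang 87.7477405899114 cradle [0.5164 0.0411]
[0.5146 0.0794 0.049 ] [0.513  0.0233 0.049 ] len 0.05612718573337346 ang 88.43909181483686 cradle [0.5136 0.0442]
```

View pics/top0c.png

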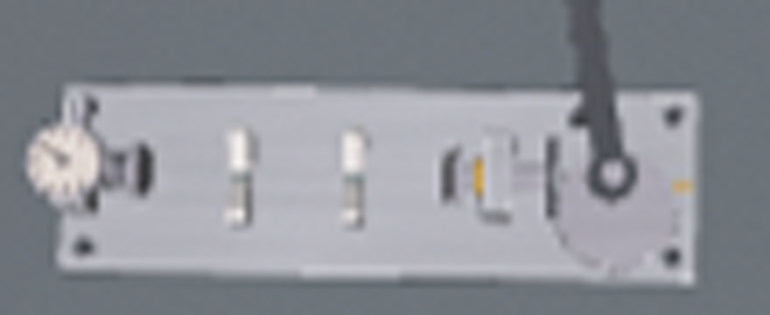

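```bash
python3 - <<'E'
from h import *
np.set_printoptions(precision=4,suppress=True)
d=viewer.get_image('top');T=camT(d)
P=lambda c,r,z:pix2plane((195+c/7-.43,180+r/7-.43),z,d,T)
for n,c,r,z in(('b2',239.5,178,.049),('b1',355,178,.049),('edge+ b2',240,86,.012),('edge- b2',240,271,.012),('edge+ b1',355,88,.012),('edge- b1',355,274,.012),('L',62,180,.012),('R',695,186,.012),('pivot',613,175,.09)): print(n,P(c,r,z))
E
```

```text
b2 [0.5141 0.0709 0.049 ]
b1 [0.5131 0.0135 0.049 ]
edge+ b2 [0.5652 0.0729 0.012 ]
edge- b2 [0.4703 0.0738 0.012 ]
edge+ b1 [0.5631 0.014  0.012 ]
edge- b1 [0.4677 0.0153 0.012 ]
L [0.5184 0.1643 0.012 ]
R [ 0.5095 -0.1589  0.012 ]
pivot [ 0.5083 -0.112   0.09  ]
```

Call:
{"api": "servo_tool", "payload": {
  "linear": [
    [35,0,0],
    [70,0,0],
    [105,0,0],
    [140,0,0],
    [165,0,0],
    [175,0,0],
    [175,0,0],
    [175,0,0],
    [175,0,0]
  ],
  "turn": [0,0,0,0,0,0,0,0,0]
}}

```text
clock: 7.72
eef_pos: [0.5933, 0.0999, 0.1993]
ee_rot: [[-0.003, 0.999, -0.034], [-0.0, -0.034, -0.999], [-1.0, -0.003, 0.0]]
force: [0.1, -0.2, -3.2]
finger_gap: 0.286
```

```bash
python3 - <<'E'
from h import *
np.set_printoptions(precision=4,suppress=True)
o=get_obs(); d=shot('wrist','w6.png');T=camT(d,o);print(o['eef_pos'],o['ee_rot'][:,1],o['force'],o['finger_gap'])
np.save('w6T.npy',T)
a=cv2.imread('pics/w6.png')
cv2.imwrite('pics/w6b.png',cv2.resize(a[90:270,90:260],None,fx=3.3,fy=3.3,interpolation=cv2.INTER_CUBIC))
E
```

```text
[0.5933 0.0999 0.1993] [ 0.9994 -0.0344 -0.0027] [ 0.052  -0.1629 -3.1691] 0.28603998105965023
```

View pics/w6b.png

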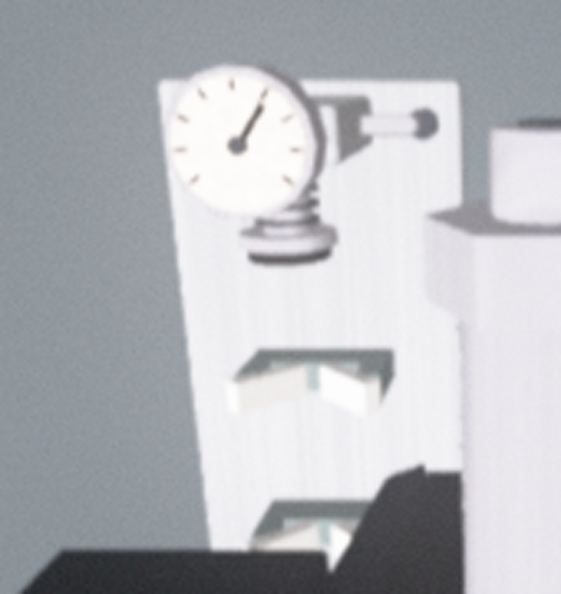

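```bash
python3 - <<'E'
from h import *
np.set_printoptions(precision=4,suppress=True)
d=viewer.get_image('wrist');T=np.load('w6T.npy')
P=lambda c,r,z:pix2plane((90+c/3.3-.35,90+r/3.3-.35),z,d,T)
for n,c,r,z in(('b2fl',259,350,.012),('b2fr',394,350,.012),('b2tl',230,380,.049),('b2tr',380,378,.049),('b1fl',281,500,.012),('cornerL',160,81,.012),('cornerR',460,82,.012),('Ledge',205,500,.012),('Redge',463,180,.012),('gauge',237,145,.088),('rubber bottom',290,262,.036),('rubL',249,250,.048),('rubR',331,250,.048)): print(n,P(c,r,z))
T=np.load('w5T.npy')
P=lambda c,r,z:pix2plane((285+c/3.5-.35,95+r/3.5-.35),z,d,T)
for n,c,r,z in(('rubber bot',253,241,.036),('rubL',208,230,.048),('rubR',299,232,.048)): print(n,P(c,r,z))
E
```

```text
b2fl [0.4943 0.0783 0.012 ]
b2fr [0.5404 0.0767 0.012 ]
b2tl [0.4964 0.0805 0.049 ]
b2tr [0.5421 0.0797 0.049 ]
b1fl [0.4952 0.0216 0.012 ]
cornerL [0.4741 0.1679 0.012 ]
cornerR [0.5684 0.1643 0.012 ]
Ledge [0.4678 0.0225 0.012 ]
Redge [0.5675 0.1337 0.012 ]
gauge [0.5203 0.1543 0.088 ]
rubber bottom [0.5152 0.1137 0.036 ]
rubL [0.5069 0.1203 0.048 ]
rubR [0.531  0.1195 0.048 ]
rubber bot [0.5231 0.1135 0.036 ]
rubL [0.5064 0.1196 0.048 ]
rubR [0.5315 0.1182 0.048 ]
```

```bash
python3 - <<'E'
from h import *
np.set_printoptions(precision=4,suppress=True)
d=viewer.get_image('wrist');T=np.load('w5T.npy')
e=np.array([.4198,.0999,.1996]); zc=e[2]-.005
v=np.array([.036,.999])
for n,px,z,x in(('neck end top',(256,128.5),zc+.008,.069),('hex edge',(256,189),zc+.014,.045),('hex back edge',(256,157),zc+.013,.057)):
    for dz in (0,):
        p=pix2plane(px,z,d,T); s=(p[:2]-e[:2])@v; print(n,p,'origin rel TCP along axis',s-x)
a=cv2.imread('pics/w5.png')[110:250,195:320]
cv2.imwrite('pics/w5e.png',cv2.resize(a,None,fx=4.5,fy=4.2,interpolation=cv2.INTER_CUBIC))
E
```

```text
neck end top [0.4229 0.1657 0.2026] origin rel TCP along axis -0.003196858847276607
hex edge [0.4222 0.1413 0.2086] origin rel TCP along axis -0.0035237290605631202
hex back edge [0.4226 0.1547 0.2076] origin rel TCP along axis -0.002179155196998392
```

View pics/w5e.png

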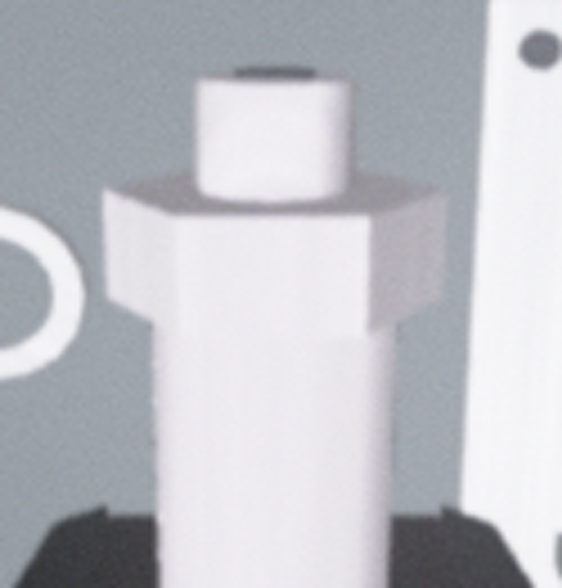

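Call:
{"api": "servo_tool", "payload": {
  "linear": [
    [-20,-15,-5],
    [-40,-30,-20],
    [-60,-45,-40],
    [-77,-56,-60],
    [-77,-56,-80],
    [-77,-56,-95],
    [-77,-56,-110],
    [-77,-56,-120],
    [-77,-56,-120],
    [-77,-56,-120],
    [-77,-56,-120]
  ],
  "turn": [0,0,0,0,0,0,0,0,0,0,0]
}}

```text
clock: 8.78
eef_pos: [0.5185, 0.044, 0.0805]
ee_rot: [[0.001, 0.999, -0.035], [0.0, -0.035, -0.999], [-1.0, 0.001, -0.0]]
force: [0.3, 0.3, -2.1]
finger_gap: 0.283
```

```bash
python3 - <<'E'
from h import *
np.set_printoptions(precision=4,suppress=True)
o=get_obs(); d=shot('wrist','w7.png');T=camT(d,o);print(o['eef_pos'],o['ee_rot'][:,1],o['force'],o['finger_gap'])
np.save('w7T.npy',T)
a=cv2.imread('pics/w7.png')
cv2.imwrite('pics/w7b.png',cv2.resize(a,None,fx=1.5,fy=1.5,interpolation=cv2.INTER_CUBIC))
d=shot('scene','s7.png'); a=cv2.imread('pics/s7.png')
cv2.imwrite('pics/s7b.png',cv2.resize(a[110:270,180:340],None,fx=3.7,fy=3.7,interpolation=cv2.INTER_CUBIC))
E
```

```text
[0.5185 0.044  0.0805] [ 0.9994 -0.0349  0.0013] [ 0.2614  0.2786 -2.1176] 0.28252194700659766
```

View pics/w7b.png

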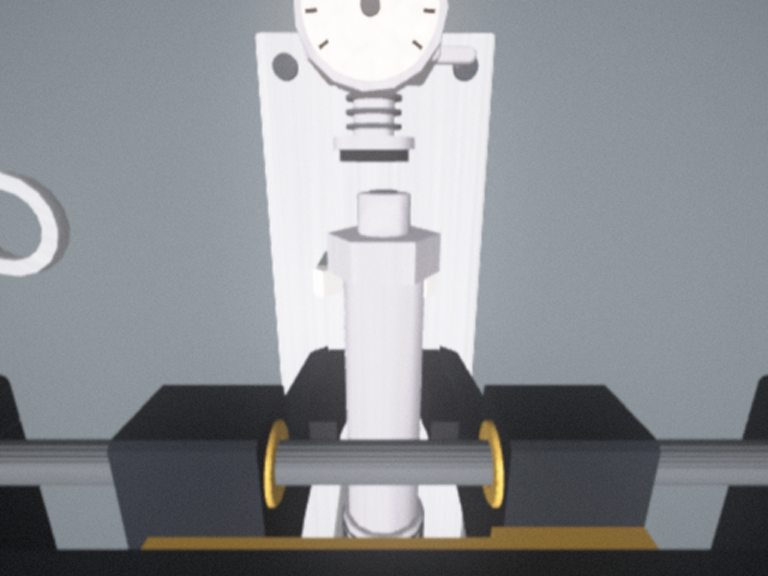

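View pics/s7b.png

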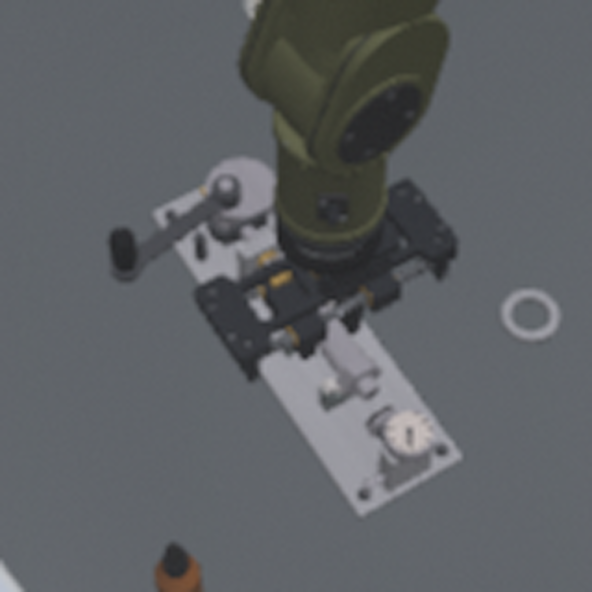

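```bash
python3 - <<'E'
from h import *
np.set_printoptions(precision=4,suppress=True)
o=get_obs(); d=viewer.get_image('wrist');T=np.load('w7T.npy');print(o['eef_pos'])
P=lambda u,v,z:pix2plane((u/1.5-.17,v/1.5-.17),z,d,T)
print('rub',P(340,155,.048),P(408,155,.048),P(374,161,.045),P(374,150,.060))
print('neck',P(384,193,.0755+.008))
print('base',P(256,34,.012),P(495,34,.012),P(285,380,.012),P(473,360,.012), P(315,292,.049),P(326,252,.012))
E
```

```text
[0.5187 0.044  0.0806]
rub [0.507  0.1201 0.048 ] [0.5305 0.1193 0.048 ] [0.5186 0.1176 0.045 ] [0.5191 0.1213 0.06  ]
neck [0.5218 0.1097 0.0835]
base [0.4735 0.1667 0.012 ] [0.5676 0.1634 0.012 ] [0.4694 0.0142 0.012 ] [0.5626 0.0219 0.012 ] [0.4945 0.071  0.049 ] [0.4946 0.0783 0.012 ]
```

Call:
{"api": "servo_tool", "payload": {
  "linear": [
    [-2,1,0],
    [-2.5,1,-8],
    [-2.5,1,-16],
    [-2.5,1,-22],
    [-2.5,1,-24],
    [-2.5,1,-24],
    [-2.5,1,-24],
    [-2.5,1,-24]
  ],
  "turn": [0,0,0,0,0,0,0,0]
}}

```text
clock: 9.6
eef_pos: [0.5157, 0.0449, 0.0558]
ee_rot: [[0.0, 0.999, -0.035], [-0.0, -0.035, -0.999], [-1.0, 0.0, 0.0]]
force: [-0.5, -0.3, -2.0]
finger_gap: 0.286
```

Call:
{"api": "servo_tool", "payload": {
  "linear": [
    [0,0,-1],
    [0,0,-2],
    [0,0,-2],
    [0,0,-2]
  ],
  "turn": [0,0,0,0]
}}

```text
clock: 9.93
eef_pos: [0.5156, 0.0449, 0.0538]
ee_rot: [[0.0, 0.999, -0.035], [0.0, -0.035, -0.999], [-1.0, 0.0, -0.0]]
force: [-0.4, 0.7, -2.5]
finger_gap: 0.288
```

Call:
{"api": "servo_tool", "payload": {
  "linear": [
    [0,0,-1],
    [0,0,-1],
    [0,0,-1]
  ],
  "turn": [0,0,0]
}}

```text
clock: 10.18
eef_pos: [0.5153, 0.0449, 0.0529]
ee_rot: [[-0.0, 0.999, -0.035], [0.0, -0.035, -0.999], [-1.0, -0.0, -0.0]]
force: [-0.3, -0.2, 0.7]
finger_gap: 0.288
```

```bash
python3 - <<'E'
from h import *
np.set_printoptions(precision=4,suppress=True)
o=get_obs(); d=shot('wrist','w8.png');T=camT(d,o);print(o['eef_pos'],o['ee_rot'][:,1],o['force'],o['wrist_torque'],o['finger_gap'])
a=cv2.imread('pics/w8.png')
cv2.imwrite('pics/w8b.png',cv2.resize(a[20:250,160:350],None,fx=2.6,fy=2.6,interpolation=cv2.INTER_CUBIC))
E
```

```text
[0.5153 0.0449 0.0529] [ 0.9994 -0.0349 -0.0004] [-0.2534 -0.1928  0.7434] [-0.1388  0.2491  0.0075] 0.2881964778857695
```

View pics/w8b.png

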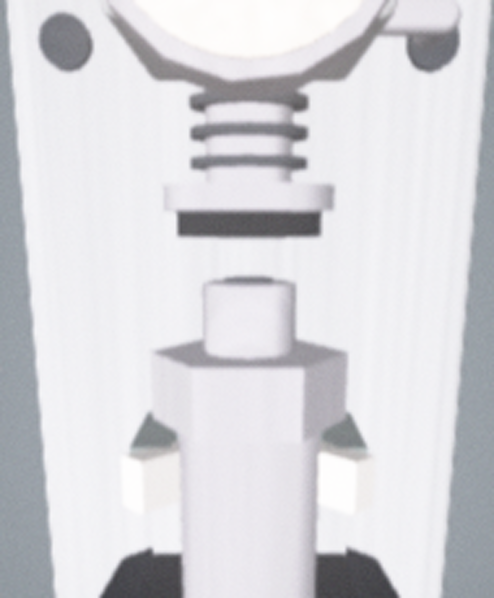

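Seated: the vertical force changed from -2.5 to +0.7 N. The neck is centred on the port seal with a gap of about 6.5 mm. Release and rise.

Call:
{"api": "servo_tool", "payload": {
  "linear": [
    [0,0,0],
    [0,0,0],
    [0,0,0],
    [0,0,0],
    [0,0,0],
    [0,0,0]
  ],
  "turn": [0,0,0,0,0,0],
  "claw": 0.14
}}

```text
clock: 10.73
eef_pos: [0.5157, 0.0449, 0.0528]
ee_rot: [[0.0, 0.999, -0.035], [0.0, -0.035, -0.999], [-1.0, 0.0, -0.0]]
force: [-0.9, -0.4, 0.1]
finger_gap: 0.571
```

Call:
{"api": "servo_tool", "payload": {
  "linear": [
    [0,0,10],
    [0,0,25],
    [0,0,50],
    [0,0,80],
    [0,0,115],
    [0,0,145],
    [0,0,150],
    [0,0,150],
    [0,0,150]
  ],
  "turn": [0,0,0,0,0,0,0,0,0]
}}

```text
clock: 11.48
eef_pos: [0.5152, 0.045, 0.2028]
ee_rot: [[0.0, 0.999, -0.035], [0.0, -0.035, -0.999], [-1.0, 0.0, -0.0]]
force: [-0.8, -0.1, -1.1]
finger_gap: 0.57
```

```bash
python3 - <<'E'
from h import *
np.set_printoptions(precision=4,suppress=True)
o=get_obs(); d=shot('wrist','w9.png');T=camT(d,o);print(o['eef_pos'],o['ee_rot'][:,1],o['force'],o['finger_gap'],o['joint_positions'])
np.save('w9T.npy',T)
for t in ['filter','lever_knob','cam_lever']:
  for r in spotter.look_for(t,'wrist'):
    w=T@np.append(r['centre'],1); print(t,round(r['confidence'],2),w[:3],proj(w[:3],d,T))
a=cv2.imread('pics/w9.png')
cv2.imwrite('pics/w9b.png',cv2.resize(a,None,fx=1.5,fy=1.5,interpolation=cv2.INTER_CUBIC))
d=shot('top','t9.png');T=camT(d)
for t in ['filter','lever_knob','cam_lever']:
  for r in spotter.look_for(t,'top'):
    w=T@np.append(r['centre'],1); print('top',t,round(r['confidence'],2),w[:3],proj(w[:3],d,T))
# top knob: pixels from initial top0 crop3: knob top centre (563,131)/3+(90,130) z .108 ; pivot (577,225)/3
print(pix2plane((90+563/3-.33,130+131/3-.33),.108,d,T),pix2plane((90+577/3-.33,130+225/3-.33),.09,d,T))
E
```

```text
[0.5152 0.045  0.2028] [ 0.9994 -0.0349  0.0001] [-0.8368 -0.129  -1.0739] 0.5695069435115141 [-0.2417  0.6343  0.1058  1.9551 -0.1189  0.5578 -0.0902]
filter 0.9 [0.5188 0.0461 0.0529] [258.259  182.1122]
cam_lever 0.7 [ 0.4983 -0.1211  0.0556] [245.0671 324.7966]
top filter 0.79 [0.5129 0.4471 0.0254] [122.9248 207.9115]
top filter 0.74 [0.3499 0.35   0.0283] [149.402  254.0282]
top filter 0.56 [ 0.5161 -0.0072  0.0594] [251.1607 203.7426]
top cam_lever 0.65 [ 0.5111 -0.1075  0.0633] [280.311 204.552]
[ 0.6121 -0.0974  0.108 ] [ 0.5079 -0.1115  0.09  ]
```

View pics/w9b.png

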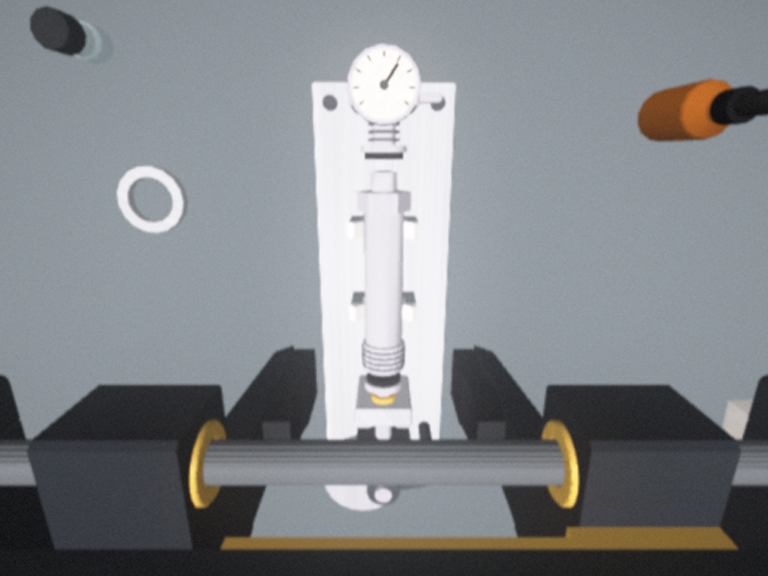

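The filter lies in both V-blocks: neck at (384,180), cap at (384,355), rubber gaps at both ends. Next I go above the knob with the jaws turned tangential to the lever.

Call:
{"api": "servo_tool", "payload": {
  "linear": [
    [7,-10,0],
    [14,-20,0],
    [21,-30,0],
    [28,-40,0],
    [35,-50,0],
    [42,-60,0],
    [49,-70,0],
    [56,-80,0],
    [63,-90,0],
    [70,-100,0],
    [77,-110,0],
    [84,-120,0],
    [91,-130,0],
    [98,-142,0],
    [98,-142,0],
    [98,-142,0],
    [98,-142,0]
  ],
  "turn": [0.12,0.24,0.36,0.48,0.6,0.72,0.84,0.96,1.08,1.2,1.32,1.44,1.56,1.68,1.745,1.745,1.745]
}}

```text
clock: 13.3
eef_pos: [0.6132, -0.097, 0.2023]
ee_rot: [[-0.001, -0.136, 0.991], [0.001, 0.991, 0.136], [-1.0, 0.001, -0.001]]
force: [-0.3, 0.2, 1.0]
finger_gap: 0.566
```

```bash
python3 - <<'E'
from h import *
np.set_printoptions(precision=4,suppress=True)
viewer.get_image('top')
o=get_obs(); d=shot('wrist','w10.png');T=camT(d,o);print(o['eef_pos'],o['ee_rot'][:,1],o['force'],o['joint_positions'])
np.save('w10T.npy',T)
for t in ['lever_knob','cam_lever']:
  for r in spotter.look_for(t,'wrist'):
    w=T@np.append(r['centre'],1); print(t,round(r['confidence'],2),w[:3],proj(w[:3],d,T))
print(proj(np.array([.6135,-.0975,.108]),d,T))
a=cv2.imread('pics/w10.png')
cv2.imwrite('pics/w10b.png',cv2.resize(a,None,fx=1.5,fy=1.5,interpolation=cv2.INTER_CUBIC))
E
```

```text
[ 0.6132 -0.0966  0.2024] [-0.1373  0.9905  0.0008] [ 0.1404 -0.1219 -0.1776] [ 0.3199  0.7751 -0.4331  1.6246  0.407   0.8335  1.427 ]
lever_knob 0.58 [ 0.6071 -0.0974  0.1047] [256.6196 193.4444]
cam_lever 0.93 [ 0.5107 -0.1061  0.0564] [261.876   69.7034]
[255.468  202.2275]
```

View pics/w10b.png

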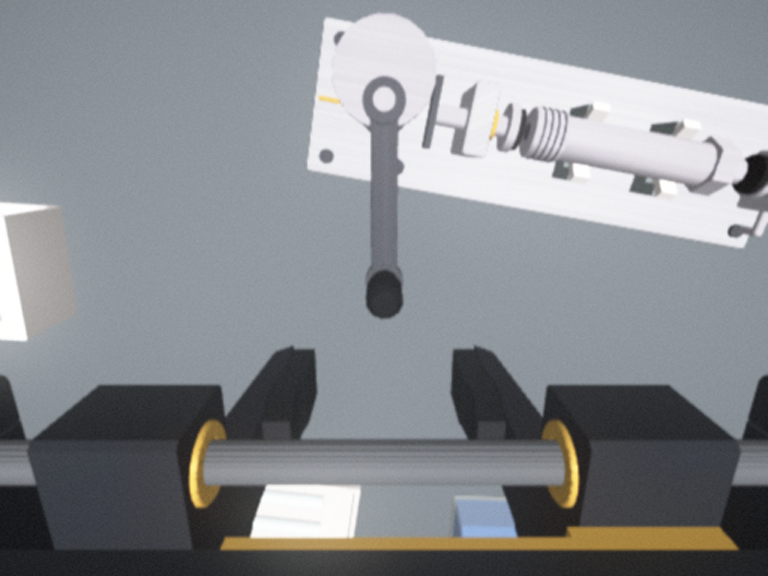

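```bash
python3 - <<'E'
from h import *
np.set_printoptions(precision=4,suppress=True)
d=viewer.get_image('wrist');T=np.load('w10T.npy');o=get_obs();print(o['eef_pos'])
P=lambda u,v,z:pix2plane((u/1.5-.17,v/1.5-.17),z,d,T)
print(P(384,299.5,.108)); 
for z in (.07,.08,.09,.1):print(P(384,98,z))
a=cv2.imread('pics/w10.png')[40:220,220:300]
cv2.imwrite('pics/w10c.png',cv2.resize(a,None,fx=3.3,fy=3.3,interpolation=cv2.INTER_CUBIC))
E
```

```text
[ 0.6135 -0.0965  0.2028]
[ 0.6112 -0.0975  0.108 ]
[ 0.5093 -0.1116  0.07  ]
[ 0.5104 -0.1115  0.08  ]
[ 0.5115 -0.1113  0.09  ]
[ 0.5126 -0.1112  0.1   ]
```

View pics/w10c.png

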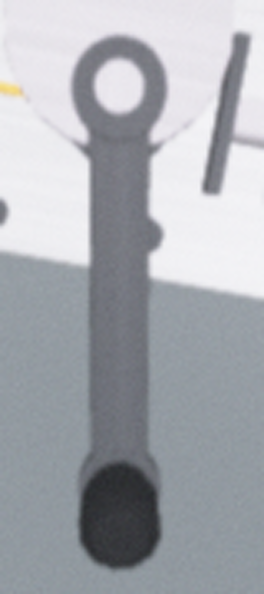

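Call:
{"api": "servo_tool", "payload": {
  "linear": [
    [-1,-1,-25],
    [-1,-1,-55],
    [-1,-1,-85],
    [-1,-1,-105],
    [-1,-1,-112],
    [-1,-1,-112],
    [-1,-1,-112],
    [-1,-1,-112]
  ],
  "turn": [0,0,0,0,0,0,0,0]
}}

```text
clock: 14.22
eef_pos: [0.6138, -0.0979, 0.0923]
ee_rot: [[0.003, -0.139, 0.99], [0.0, 0.99, 0.139], [-1.0, -0.0, 0.003]]
force: [1.2, 0.3, 0.4]
finger_gap: 0.573
```

Call:
{"api": "servo_tool", "payload": {
  "linear": [
    [0,0,0],
    [0,0,0],
    [0,0,0],
    [0,0,0],
    [0,0,0],
    [0,0,0],
    [0,0,0]
  ],
  "turn": [0,0,0,0,0,0,0],
  "claw": -1,
  "grip_force": 25
}}

```text
clock: 14.8
eef_pos: [0.6128, -0.097, 0.0912]
ee_rot: [[0.001, -0.139, 0.99], [0.001, 0.99, 0.139], [-1.0, 0.001, 0.001]]
force: [-0.3, 2.5, 4.1]
finger_gap: 0.227
```

```bash
python3 - <<'E'
from h import *
np.set_printoptions(precision=4,suppress=True)
o=get_obs(); d=shot('wrist','w11.png');print(o['eef_pos'],o['ee_rot'][:,1],o['force'],o['finger_gap']*88,o['clock'])
p=np.array([.5105,-.1124]);e=o['eef_pos'][:2]-p;print(np.linalg.norm(e),np.degrees(np.arctan2(e[1],e[0])))
a=cv2.imread('pics/w11.png');cv2.imwrite('pics/w11b.png',cv2.resize(a,None,fx=1.5,fy=1.5,interpolation=cv2.INTER_CUBIC))
E
```

```text
[ 0.6128 -0.097   0.0912] [-0.1395  0.9902  0.0012] [-0.3027  2.4946  4.1255] 19.936049203440817 14.8
0.10341458874001702 8.541655383759874
```

View pics/w11b.png

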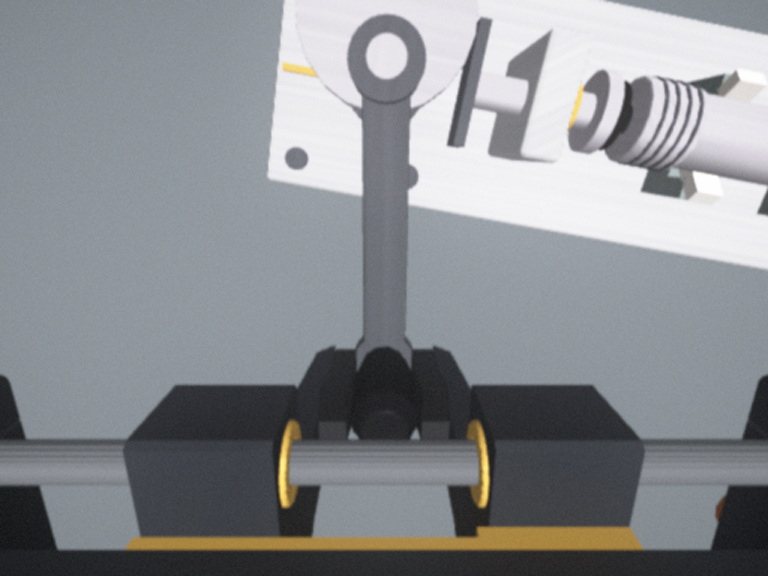

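```bash
python3 - <<'E'
import numpy as np
r=104.5;t0=8
for k in range(0,104,4):
    t=np.radians(t0-k);a=np.radians(t0);print(k,np.round(r*(np.cos(t)-np.cos(a)),1),np.round(r*(np.sin(t)-np.sin(a)),1),round(-np.radians(k),3))
E
```

```text
0 0.0 0.0 -0.0
4 0.8 -7.3 -0.07
8 1.0 -14.5 -0.14
12 0.8 -21.8 -0.209
16 0.0 -29.1 -0.279
20 -1.3 -36.3 -0.349
24 -3.0 -43.3 -0.419
28 -5.3 -50.3 -0.489
32 -8.0 -57.0 -0.559
36 -11.2 -63.6 -0.628
40 -14.9 -69.9 -0.698
44 -18.9 -76.0 -0.768
48 -23.4 -81.7 -0.838
52 -28.3 -87.1 -0.908
56 -33.6 -92.2 -0.977
60 -39.1 -96.9 -1.047
64 -45.0 -101.2 -1.117
68 -51.2 -105.0 -1.187
72 -57.7 -108.5 -1.257
76 -64.3 -111.4 -1.326
80 -71.2 -113.9 -1.396
84 -78.2 -115.9 -1.466
88 -85.3 -117.5 -1.536
92 -92.6 -118.5 -1.606
96 -99.8 -119.0 -1.676
100 -107.1 -119.0 -1.745
```

Call:
{"api": "servo_tool", "payload": {
  "linear": [
    [0.8,-7.3,0],
    [1,-14.5,0],
    [0.8,-21.8,0],
    [0,-29.1,0],
    [-1.3,-36.3,0],
    [-3,-43.3,0],
    [-5.3,-50.3,0],
    [-8,-57,0],
    [-8,-57,0],
    [-8,-57,0]
  ],
  "turn": [-0.07,-0.14,-0.209,-0.279,-0.349,-0.419,-0.489,-0.559,-0.559,-0.559]
}}

```text
clock: 15.68
eef_pos: [0.6042, -0.1543, 0.0911]
ee_rot: [[-0.001, 0.408, 0.913], [0.001, 0.913, -0.408], [-1.0, 0.001, -0.001]]
force: [-0.9, 3.0, 5.9]
finger_gap: 0.232
```

```bash
python3 - <<'E'
from h import *
np.set_printoptions(precision=4,suppress=True)
o=get_obs();print(o['eef_pos'],o['ee_rot'][:,1],o['force'],o['wrist_torque'],o['finger_gap']*88,o['clock'])
p=np.array([.5105,-.1124]);e=o['eef_pos'][:2]-p;th=np.arctan2(e[1],e[0]);print(np.linalg.norm(e),np.degrees(th))
u=np.array([np.cos(th),np.sin(th)]);f=o['force'][:2];print('radial',f@u,'tang ccw',f@[-u[1],u[0]])
E
```

```text
[ 0.6042 -0.1543  0.0911] [0.4076 0.9132 0.0008] [-0.8674  2.9956  5.8878] [ 0.7162  0.2997 -0.0213] 20.432368000956043 15.6833
0.10266722006451164 -24.060961671071237
radial -2.013332685661058 tang ccw 2.381632329379166
```

Call:
{"api": "servo_tool", "payload": {
  "linear": [
    [-3.2,-6.6,0],
    [-6.9,-12.9,0],
    [-10.9,-19,0],
    [-15.4,-24.7,0],
    [-20.3,-30.1,0],
    [-25.6,-35.2,0],
    [-31.1,-39.9,0],
    [-37,-44.2,0],
    [-43.2,-48,0],
    [-49.7,-51.5,0],
    [-49.7,-51.5,0],
    [-49.7,-51.5,0]
  ],
  "turn": [-0.07,-0.14,-0.209,-0.279,-0.349,-0.419,-0.489,-0.559,-0.628,-0.698,-0.698,-0.698]
}}

```text
clock: 16.68
eef_pos: [0.5561, -0.2042, 0.0911]
ee_rot: [[0.002, 0.898, 0.439], [0.003, 0.439, -0.898], [-1.0, 0.003, -0.002]]
force: [1.0, 6.2, 3.3]
finger_gap: 0.229
```

```bash
cat > st.py <<'E'
from h import *
np.set_printoptions(precision=4,suppress=True)
o=get_obs();print(o['eef_pos'],o['ee_rot'][:,1],o['force'],o['wrist_torque'],o['finger_gap']*88,o['clock'])
p=np.array([.5105,-.1124]);e=o['eef_pos'][:2]-p;th=np.arctan2(e[1],e[0]);print(np.linalg.norm(e),np.degrees(th))
u=np.array([np.cos(th),np.sin(th)]);f=o['force'][:2];print('radial',f@u,'tang ccw',f@[-u[1],u[0]])
d=shot('wrist','st%d.png'%(o['clock']*100));np.save('stT.npy',camT(d,o))
a=cv2.cvtColor(d['image'],cv2.COLOR_RGB2BGR);cv2.imwrite('pics/st.png',cv2.resize(a,None,fx=1.5,fy=1.5,interpolation=cv2.INTER_CUBIC))
E
python3 st.py
```

```text
[ 0.5561 -0.2042  0.0911] [0.8984 0.4392 0.0032] [0.9987 6.2183 3.3278] [ 1.1792 -0.324   0.0505] 20.17878449118845 16.6833
0.10247421156041647 -63.56676635382378
radial -5.123632565128098 tang ccw 3.6624023925018365
```

View pics/st.png

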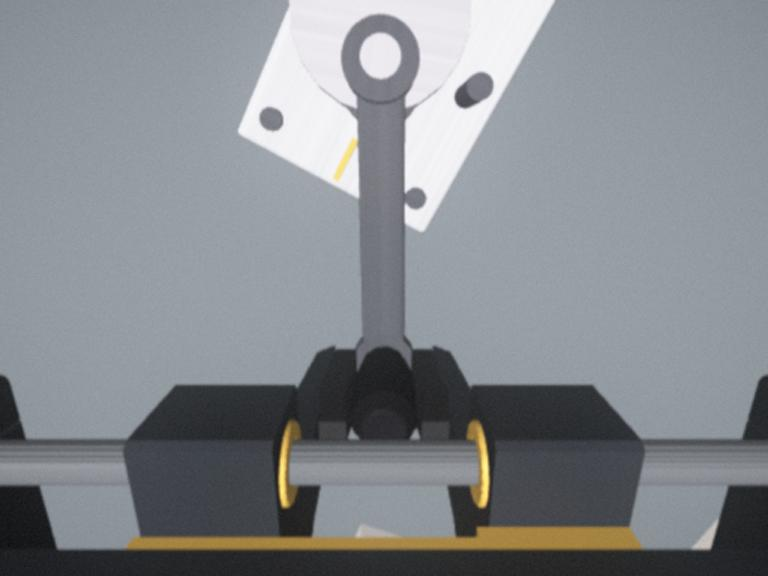

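Call:
{"api": "servo_tool", "payload": {
  "linear": [
    [-6.6,-2.5,0],
    [-13.5,-4.6,0],
    [-20.5,-6.4,0],
    [-27.6,-8,0],
    [-34.9,-9,0],
    [-42.1,-9.5,0],
    [-49.4,-9.5,0],
    [-49.4,-9.5,0],
    [-49.4,-9.5,0],
    [-49.4,-9.5,0]
  ],
  "turn": [-0.07,-0.14,-0.209,-0.279,-0.349,-0.419,-0.489,-0.489,-0.489,-0.489]
}}

```text
clock: 17.57
eef_pos: [0.508, -0.2152, 0.0911]
ee_rot: [[0.004, 0.999, -0.033], [0.0, -0.033, -0.999], [-1.0, 0.004, -0.001]]
force: [3.2, 4.1, 1.5]
finger_gap: 0.231
```

```bash
python3 st.py; python3 - <<'E'
from h import *
d=shot('top','t12.png');a=cv2.imread('pics/t12.png')[170:240,190:330];cv2.imwrite('pics/t12b.png',cv2.resize(a,None,fx=5.5,fy=5.5,interpolation=cv2.INTER_CUBIC))
d=shot('scene','s12.png');a=cv2.imread('pics/s12.png')[110:270,180:340];cv2.imwrite('pics/s12b.png',cv2.resize(a,None,fx=3.7,fy=3.7,interpolation=cv2.INTER_CUBIC))
E
```

```text
[ 0.508  -0.2152  0.0911] [ 0.9995 -0.0326  0.0042] [3.2167 4.0726 1.5131] [ 0.7061 -0.8094 -0.0228] 20.35609788229651 17.5667
0.1027918200038146 -91.39159627316191
radial -4.14952701119088 tang ccw 3.116814587349147
```

View pics/st.png

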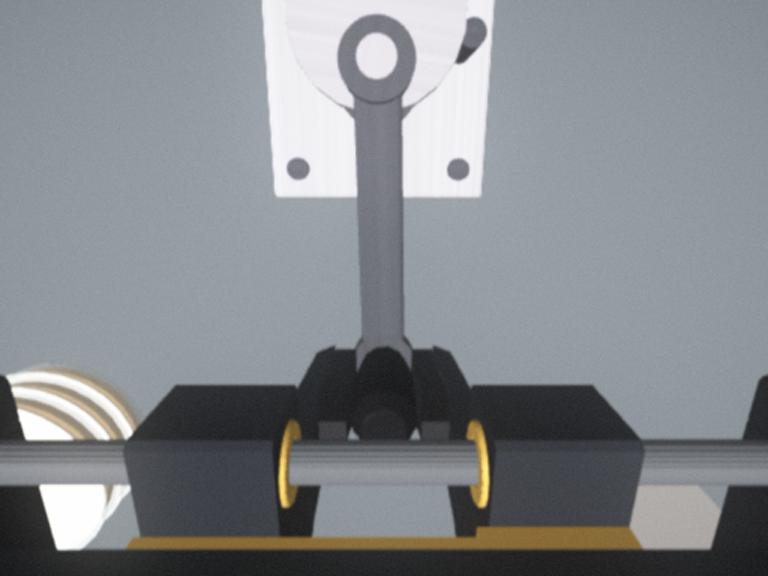

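View pics/s12b.png

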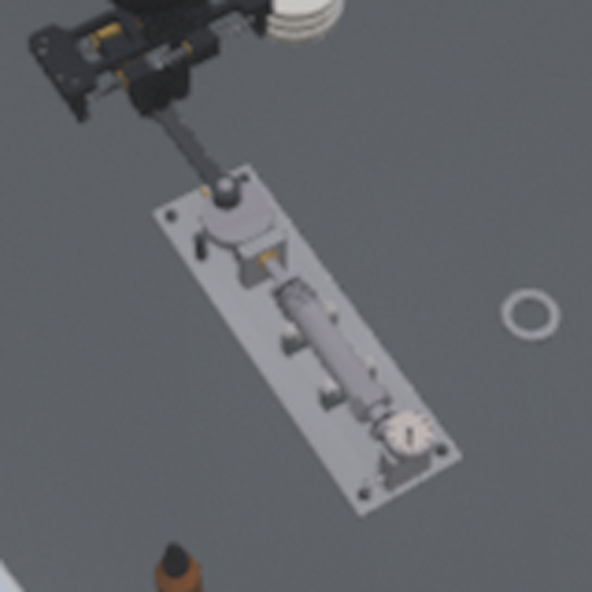

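View pics/t12b.png

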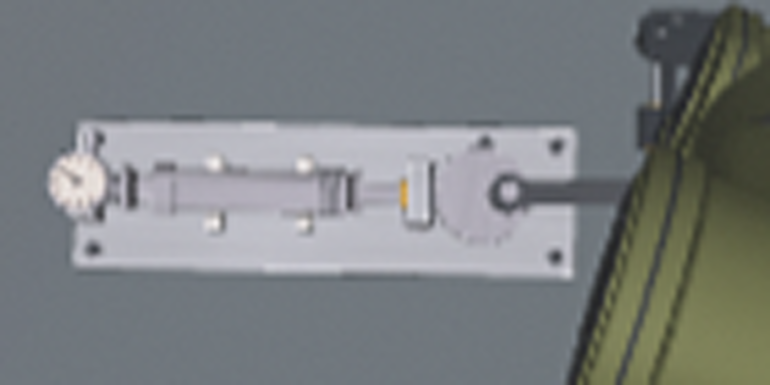

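```bash
python3 - <<'E'
from h import *
np.set_printoptions(precision=4,suppress=True)
d=viewer.get_image('wrist');o=get_obs();print(o['eef_pos'],o['force']);T=np.load('stT.npy')
g=cv2.GaussianBlur(cv2.cvtColor(d['image'],cv2.COLOR_RGB2GRAY),(3,3),0).astype(float)
pts=[]
for r in range(85,215,5):
    row=np.diff(g[r,200:300]); l=np.argmin(row[20:50])+20; rr=np.argmax(row[55:85])+55
    c=200+(l+rr+1)/2; p=pix2plane((c,r),.064,d,T); pts.append(p); 
    if r%20==5: print(r,200+l,200+rr,p)
pts=np.array(pts);k=np.polyfit(pts[:,1],pts[:,0],1);print('bar dir deg',np.degrees(np.arctan2(-1,-k[0])),'x at pivot y',np.polyval(k,-.1124),'x at knob',np.polyval(k,-.2152))
P=lambda u,v,z:pix2plane((u/1.5-.17,v/1.5-.17),z,d,T)
print('base end',P(275,196,.012),P(482,196,.012),P(264,20,.012),P(493,20,.012))
a,b=P(275,196,.012),P(482,196,.012);print('end edge normal',np.degrees(np.arctan2(*(b-a)[1::-1]))-90)
for z in(.08,.09):print('pivot',P(376,55,z))
E
```

```text
[ 0.5082 -0.2151  0.0911] [3.7871 4.0155 1.4009]
85 235 267 [ 0.5097 -0.1309  0.064 ]
105 236 267 [ 0.5096 -0.1404  0.064 ]
125 237 267 [ 0.5095 -0.1502  0.064 ]
145 237 268 [ 0.5094 -0.1604  0.064 ]
165 238 268 [ 0.5093 -0.1711  0.064 ]
185 239 268 [ 0.5092 -0.1822  0.064 ]
205 240 269 [ 0.5094 -0.1938  0.064 ]
bar dir deg -90.62289657162009 x at pivot y 0.5099959517531621 x at knob 0.5088783076443432
base end [ 0.4612 -0.1562  0.012 ] [ 0.5564 -0.1593  0.012 ] [ 0.4642 -0.0851  0.012 ] [ 0.5585 -0.0881  0.012 ]
end edge normal -91.89752114516061
pivot [ 0.5101 -0.1125  0.08  ]
pivot [ 0.5102 -0.1144  0.09  ]
```

Call:
{"api": "servo_tool", "payload": {
  "linear": [
    [-1,0.5,0],
    [-2,0.5,0],
    [-2,0.5,0],
    [-2,0.5,0],
    [-2,0.5,0],
    [-2,0.5,0]
  ],
  "turn": [0,0,0,0,0,0]
}}

```text
clock: 18.27
eef_pos: [0.5062, -0.2151, 0.0911]
ee_rot: [[0.005, 0.999, -0.033], [-0.0, -0.033, -0.999], [-1.0, 0.005, -0.0]]
force: [4.4, 2.5, 1.6]
finger_gap: 0.232
```

```bash
python3 st.py; python3 - <<'E'
from h import *
np.set_printoptions(precision=4,suppress=True)
d=viewer.get_image('wrist');o=get_obs();T=camT(d,o)
g=cv2.GaussianBlur(cv2.cvtColor(d['image'],cv2.COLOR_RGB2GRAY),(3,3),0).astype(float)
pts=[]
for r in range(85,215,5):
    row=np.diff(g[r,200:300]); l=np.argmin(row[20:50])+20; rr=np.argmax(row[55:85])+55
    pts.append(pix2plane((200+(l+rr+1)/2,r),.064,d,T))
pts=np.array(pts);k=np.polyfit(pts[:,1],pts[:,0],1);print('bar dir deg',np.degrees(np.arctan2(-1,-k[0])),'x at pivot y',np.polyval(k,-.1124),'x at knob',np.polyval(k,-.2152))
E
```

```text
[ 0.5062 -0.2151  0.0911] [ 0.9995 -0.0328  0.0046] [4.376  2.5252 1.6469] [ 0.5213 -0.8103  0.0089] 20.39205159322299 18.2667
0.10278633916070756 -92.40620514833768
radial -2.7066884933954314 tang ccw 4.266089799797552
bar dir deg -91.82191093325943 x at pivot y 0.5102518002662845 x at knob 0.5069818282537387
```

View pics/st.png

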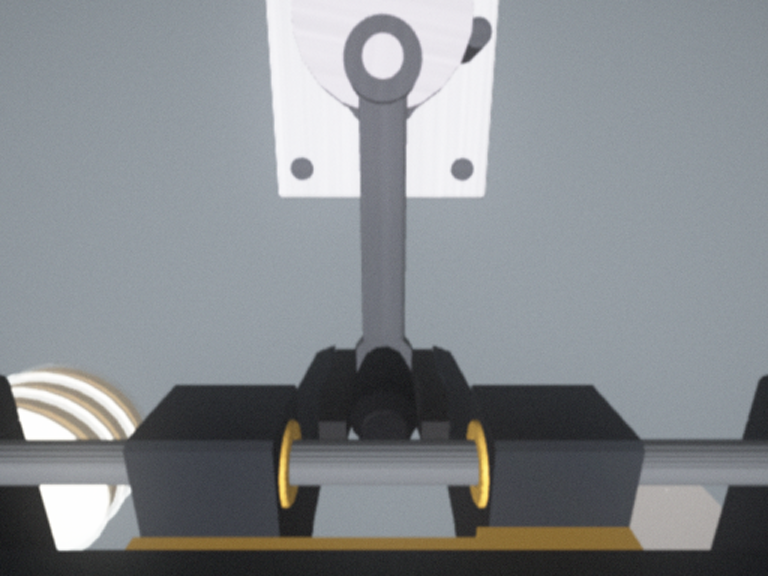

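```bash
python3 - <<'E'
from h import *
d=shot('top','t13.png')
A=[]
for f in('t9','t13'):
    A.append(cv2.resize(cv2.imread(f'pics/{f}.png')[190:215,195:275],None,fx=9.5,fy=9.5,interpolation=cv2.INTER_CUBIC))
cv2.imwrite('pics/t13b.png',np.vstack(A))
d=shot('scene','s13.png');a=cv2.imread('pics/s13.png')[170:250,240:320];cv2.imwrite('pics/s13b.png',cv2.resize(a,None,fx=7,fy=7,interpolation=cv2.INTER_CUBIC))
o=get_obs();print(o['force'],o['finger_gap'],o['clock'])
E
```

```text
[4.71735366 2.67320494 1.23209776] 0.227278918485853 18.4667
```

View pics/t13b.png

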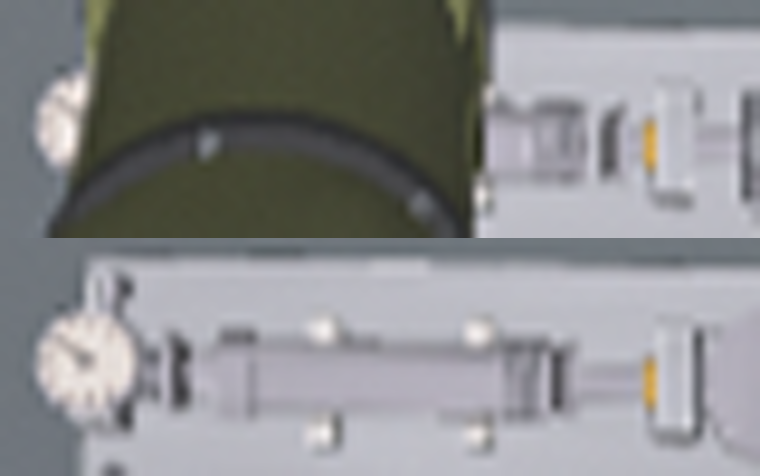

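View pics/s13b.png

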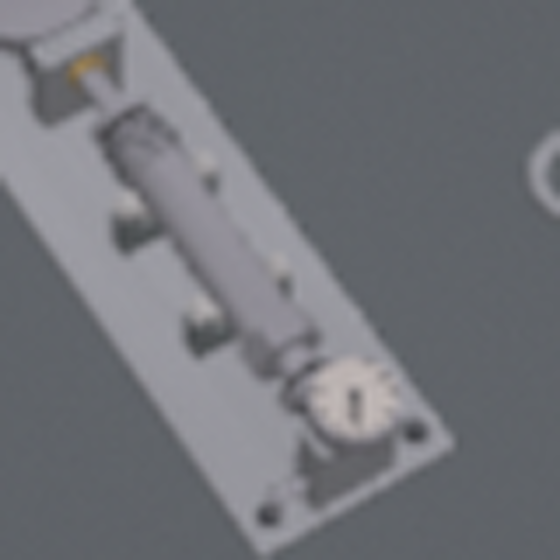

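The filter has been pushed about 12 mm toward the port. Plunger and cap touch, the neck is on the port seal, and the bar is in line with the filter. I hand in.

```bash
python3 -c "
from h import *
print(finish_job()); o=get_obs(); print(o['clock'],o['force'],o['finger_gap'])"
```

```text
the job is handed in; nothing more can be done
None
the job is handed in; nothing more can be done
```

The filter is in the jig, clamped between the two seals, and the gripper is still holding the knob at the cam's highest lift. I handed the job in at about 18.5 s.

- **Laying in:** I took the steel filter, laid it in both V-blocks with its neck toward the gauge port, lowered it until it touched, and let go.
- **Clamping:** I gripped the knob with 25 N and swung the lever about 100° clockwise. The first stop measured about 1° short of in line, so I moved the knob 2 mm further.
- **Last checks:** The wrist camera and arm pose put the bar at -91.8° to -92.4°, against -91.9° to -92.0° for the jig axis. The spring pulled about 4.3 N at the knob, close to the 4.5 N expected.
- **Filter position:** The top picture shows it moved about 12 mm toward the port, with the plunger at the cap. The neck contact on the port seal could only be seen in coarse pictures.
- **Disagreements:** The V-block tops, taken at full height, gave the cradle position 2–3 mm off from the block feet and plate edges. I used the feet and plate edges, and the seating confirmed them. One late detection of the pink look-alike came out about 3 cm from its first position. I did not look into it; the arm never went near it, so I take it as detector error.
- **Other things on the bench:** I touched none of them. The hand-in gave no verdict.

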